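# Shift the gear unit's lift-gate lever to the other end of its slot

### The job

Two small gear units stand on the bench. On the one whose lever has the straight cylindrical grip, lift the lever out of the notch it rests in, carry it along the slot past the middle notch to the notch at the opposite end, and let it down until it sits fully home there. Leave the lever with the ball knob as it is.

Things in the scene. Friction and masses are not known exactly. Their poses are not given: they have to be found in the camera images.
- bar_unit: The gear unit to work on, fixed, facing any way: grey housing, foot 94 x 158 mm (x, y). Origin: centre of its underside, z up. Its y axis runs along the straight slot in the gate plate on top (70 mm up). Two notched steel rails beside the slot (50 mm over both, tops 90 mm up) have notches at y = -45, 0, +45 mm, 12 mm wide below, sloping out to 28 mm at the top.
- bar_grip (a point): Centre of the lever's black upright grip, a cylinder 26 mm across, 50 mm high, 140 mm above the bench when home; starts at y = -45 mm of bar_unit. A cross pin holds the lever in the notches: raise it 18 mm or more to clear the rails (42 at most), then it runs straight along y, always upright. Spring and weight press it down with 4 to 7 N: let go, it sinks. 1 N friction along the slot.
- bar_home (a point): Where the grip's centre stands when the lever is home in the wanted notch: a point fixed to bar_unit at y = +45 mm, 140 mm above the bench, 90 mm along the slot from the start. The slot ends 1 mm beyond; the sloped notch leads the pin in from up to 10 mm short.
- ball_grip (a point): Centre of the 38 mm black ball knob on the lever of the other, otherwise equal gear unit, 140 mm above the bench. Leave this lever alone.

How it is judged:
On the way:
1. the lever is lifted clear of the rails (z of bar_grip in the frame of bar_unit above 0.157 m), for 0.1 s.
At the end, for the whole second after the job is handed in: The lever with the cylindrical grip stands within 10 mm of the notch at the far end of its slot from where it began (y = +45 mm in the unit's frame) and is down in it, its grip's centre less than 147 mm above the bench (y of bar_grip in the frame of bar_unit above 0.035 m and z of bar_grip in the frame of bar_unit below 0.147 m); the robot touches nothing.
It fails at once if the lever with the ball knob was moved by more than 15 mm (distance of ball_grip from where it was at the start of the episode above 0.015 m).
It also fails if it takes over 29 s, if anything falls off the work surface, if the arm or the gripper's body presses on something with over 40 N, if the wrist force passes 120 N, or if a joint passes its speed limit or range.

### The arm

A 6-joint arm with a two-finger parallel gripper is mounted at the origin on a cart in front of the work surface, level with it; the furniture and walls round the work are solid. World frame = base frame: x ahead of the robot, y to its left, z up, the work surface at z = 0. Lengths are in m, angles in rad, forces in N, time in s.
With the tool pointing down it reaches from about 0.375 to 0.9 m from the base axis. Payload 3.1 kg.
Tool frame: the origin (TCP) lies midway between the tips of the shut fingers; the grasp point (between the pads) lies manip.grip_depth behind it (manip.grip_depth is the distance from the TCP to the grasp point, in m); z points along the fingers, y is the direction in which the jaws open and shut (so a half turn about z gives the same grasp; the last joint's range is limited). The gripper opens to 85 mm and grips with 20 to 120 N. Pads are 22 mm wide; open, the fingers measure 114 mm over their backs; the gripper's body (76 mm by 85 mm) begins 54 mm behind the grasp point. The pads swing forward as they close: fully open they stand 13 mm farther back than shut.
Start: joints at [-1.464, 0.527, 1.433, -0, 1.181, -0.178], TCP at [0.176, -0.6, 0.231] pointing down, gripper open.
Joint ranges: [-3.08, 3.08], [-0.75, 2.2], [0.22, 2.44], [-1.43, 4.57], [0, 2.65], [-2.85, 2.85]. Speed limits (rad/s): [2.79, 2.79, 3.14, 3.14, 3.14, 3.14].

### API

Orientations are given as a unit quaternion [x, y, z, w].
In Python, from station import manip, vision gives the robot as it stands.
- The arm moves only by the shell command python3 -m crank 'ROWS' [FORCE]. ROWS is JSON, a list of rows, each an object with "grip": the closure, from 0 (fully open) to 1 (shut); "offset": the shift along the tool's x, y, z in mm, a list of three; "angular": the turn, a rotation vector about the tool's x, y, z in degrees, a list of three. A call has 1 to 10 rows; each row is the pose to reach, as a shift and turn from the pose commanded when the call began, along the tool's axes at that moment; what a row does not reach only later rows make up. A row lasts 1/10 s, in which the tool goes at most 50 mm and 8.59 degrees, less where a joint would pass 70% of its speed; a pose out of reach is approached as far as the arm can. A call with a gripper value outside its range is refused whole. The fingers move at their own pace and stop on an object; FORCE is the grip in N (left out, the last holds). Time passes only in rows, so rows that repeat a pose let the fingers close. It gives the time, the measured TCP pose, the force and the opening at its end, in the units of the state.
- manip.sense(): the state, without advancing time (a new reading comes with each control period).
- vision.snapshot(name): name is "side" or "top" or "wrist"; returns a dict with "pixels" (384x512x3 uint8, red, green, blue), "intrinsics" (3x3 intrinsics, pixels), "R" (3x3) and "t" (3): a world point X has camera coordinates R X + t. Camera axes: x right, y down, z forward; pixel columns grow to the right and rows downward; lengths in m; the calibration is good to about 2 mm. The wrist camera is an equidistant fisheye: a pixel r from the principal point sees the ray r / f radians off the axis. A picture is of the moment at which its call begins. There is no depth.
- manip.sign_off(): hands the job in, once; it reports no verdict.
The state is a dict: "t": time; "q": joint angles; "qd": joint speeds; "tau": joint torques, N m; "tcp_pos": TCP position; "tool_rot": TCP orientation; "force": force on the tool from outside, world axes, zero at the start; "ft_torque": the same for the moment, N m; "finger_gap": opening from 0.0 (shut) to 1.0 (fully open).
Only numpy, scipy, OpenCV 4.12 (cv2) and the standard library are available. Lean on these libraries where they do the work, as an engineer would, in place of code of your own. Each camera call takes 0.05 s, during which the arm holds its last target.

## Working session

There is one attempt and no reset: what is moved stays moved. The work goes in short steps, Python scripts to look and compute and a shell command to move; the robot and the scene stay as the last step left them, time stands still between calls to the robot, and variables do not carry over. Pictures are saved under pics/ and viewed, and the job is handed in when it is done.

```bash
ls; mkdir -p pics
python3 - <<'E'
from station import manip, vision
import cv2, numpy as np
print(manip.sense(), manip.grip_depth)
for n in ["side","top","wrist"]:
    s=vision.snapshot(n)
    cv2.imwrite(f"pics/{n}0.png",s["pixels"][:,:,::-1])
    np.savez(f"{n}0.npz",**s)
    print(n,s["intrinsics"],s["R"],s["t"])
E
```

```text
pics
{'t': 0.0, 'q': array([-1.46351195e+00,  5.28461859e-01,  1.43391036e+00,  5.05597480e-06,
        1.18138444e+00, -1.78488966e-01]), 'qd': array([ 8.57753936e-04, -2.72826418e-04, -6.34083751e-04, -9.17709195e-05,
        5.41034281e-04,  4.21390231e-04]), 'tau': array([ 7.46372953e-04, -4.42344832e+01, -1.78022593e+01, -5.81347263e-05,
        8.45681468e-03,  3.10598864e-06]), 'tcp_pos': array([ 0.17614558, -0.59891886,  0.2303337 ]), 'tool_rot': array([ 9.89808614e-01,  1.42399922e-01,  4.08496739e-05, -1.08122910e-03]), 'force': array([0.09322958, 0.59837209, 0.04360083]), 'ft_torque': array([-0.00765837,  0.00520028,  0.04371813]), 'finger_gap': 0.9990703770117138} 0.0187
side [[430.53795702   0.         256.08451246]
 [  0.         430.53795702 194.4399087 ]
 [  0.           0.           1.        ]] [[-0.89003449 -0.45580114 -0.00916124]
 [-0.18903336  0.38725915 -0.90238392]
 [ 0.4148554  -0.80142103 -0.43083562]] [0.32603574 0.26613195 0.69376482]
top [[409.25019906   0.         257.5032228 ]
 [  0.         409.25019906 191.71234763]
 [  0.           0.           1.        ]] [[-0.00439657 -0.99971558  0.02344007]
 [-0.99255961  0.00151045 -0.12175034]
 [ 0.12168031 -0.02380095 -0.99228394]] [-0.20675044  0.508771    0.88792135]
wrist [[297.31863964   0.         254.6570953 ]
 [  0.         297.31863964 191.90195316]
 [  0.           0.           1.        ]] [[ 0.28248113 -0.95927195 -0.00131538]
 [-0.92549303 -0.27289427  0.26266208]
 [-0.25232333 -0.07297971 -0.96488699]] [-0.62485745 -0.03488452  0.378395  ]
```

View pics/side0.png

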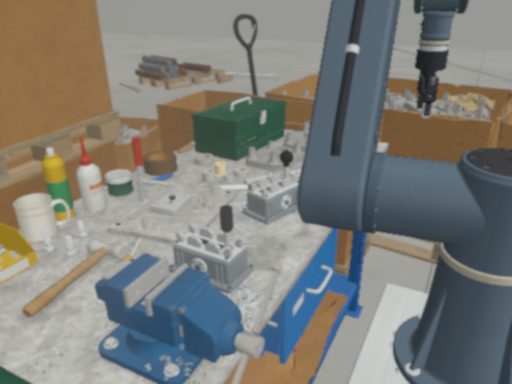

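View pics/top0.png

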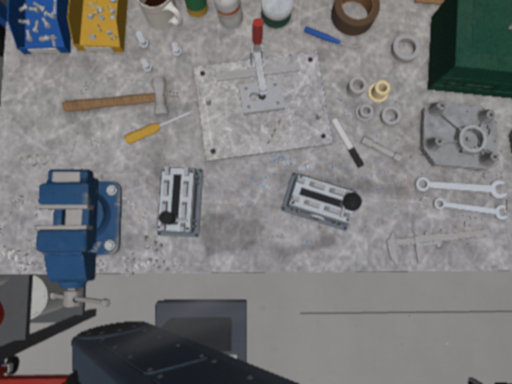

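View pics/wrist0.png

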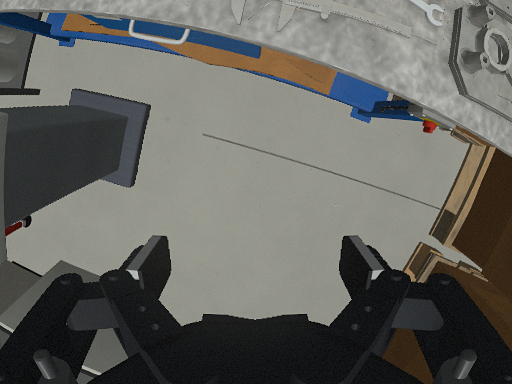

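The top view shows the bar unit at about (180,201) with its cylindrical grip at (167,217), the end nearest the robot. The ball knob is at (352,201). In the side view the bar grip is at (226,217) and the ball at (287,158). Next I'll measure the bar grip and the slot direction.

```bash
cat > h.py <<'E'
import numpy as np, cv2
def proj(s,X):
    c=s["R"]@np.array(X)+s["t"]; p=s["intrinsics"]@c; return p[:2]/p[2]
def ray(s,uv):
    d=np.linalg.inv(s["intrinsics"])@np.array([uv[0],uv[1],1.]); R=s["R"]
    d=R.T@d; return -R.T@s["t"], d/np.linalg.norm(d)
def plane(s,uv,z):
    c,d=ray(s,uv); return c+d*(z-c[2])/d[2]
def tri(a,ua,b,ub):
    A=[];B=[]
    for s,u in((a,ua),(b,ub)):
        c,d=ray(s,u); P=np.eye(3)-np.outer(d,d); A.append(P);B.append(P@c)
    return np.linalg.lstsq(np.vstack(A),np.hstack(B),rcond=None)[0]
E
python3 - <<'E'
import numpy as np, cv2
from h import *
T=dict(np.load("top0.npz"));S=dict(np.load("side0.npz"))
def crop(s,x0,x1,y0,y1,n,k):
    c=s["pixels"][y0:y1,x0:x1,::-1]; cv2.imwrite(n,cv2.resize(c,None,fx=k,fy=k,interpolation=cv2.INTER_CUBIC))
crop(T,140,220,155,245,"pics/tc.png",6); crop(S,165,265,195,300,"pics/sc.png",5)
def blob(s,x0,x1,y0,y1,th):
    m=(s["pixels"][y0:y1,x0:x1].max(2)<th).astype(np.uint8)
    n,l,st,ce=cv2.connectedComponentsWithStats(m)
    for i in range(1,n):
        if st[i,4]>20: print(st[i]+[x0,y0,0,0,0],ce[i]+[x0,y0])
blob(T,140,220,155,245,50);print();blob(S,205,245,195,240,50)
E
```

```text
[160 176  20  47 323] [172.14241486 204.17956656]
```

View pics/tc.png

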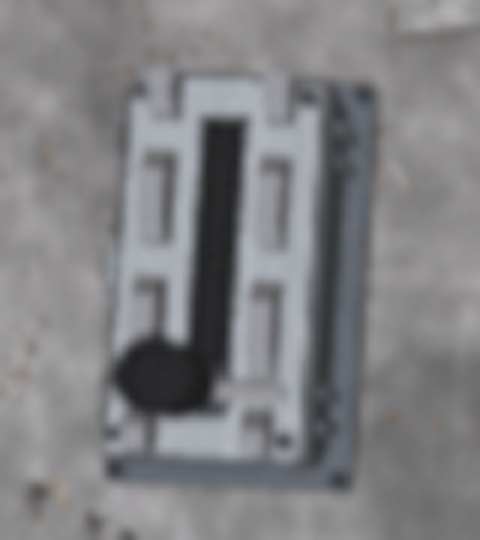

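View pics/sc.png

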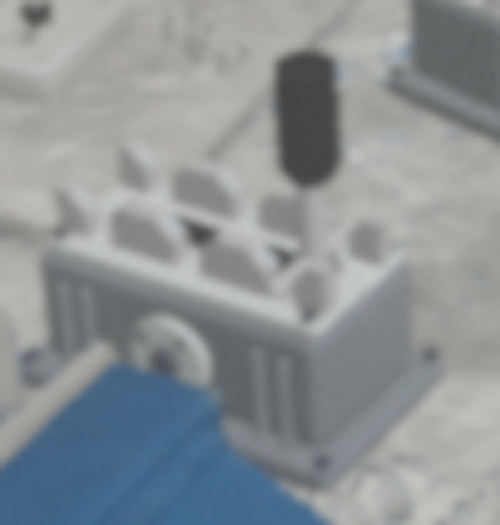

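Run:
```python
import numpy as np, cv2
from h import *
T=dict(np.load("top0.npz"));S=dict(np.load("side0.npz"))
g=T["pixels"].max(2).astype(float)
# slot centreline rows 178..208
pts=[]
for v in range(178,209):
    r=g[v,165:190]; w=np.clip(110-r,0,None); 
    if w.sum()>0: pts.append([ (w*np.arange(165,190)).sum()/w.sum()+0.0, v])
pts=np.array(pts); 
vx,vy,x0,y0=cv2.fitLine(pts.astype(np.float32),cv2.DIST_HUBER,0,0.01,0.01).ravel()
print("line",vx,vy,x0,y0)
a=plane(T,(x0-vx*12*np.sign(vy)*-1,y0+12*abs(vy)),.07);b=plane(T,(x0-vx*12*np.sign(vy),y0-12*abs(vy)),.07)
d=b-a;d/=np.linalg.norm(d);print("axis",a,b,np.degrees(np.arctan2(d[1],d[0])))
c=lambda x,y:(140+(x+.5)/6-.5,155+(y+.5)/6-.5)
for n,p,z in [("footBL",(107,475),.008),("footBR",(352,490),.008),("footTR",(375,88),.008),("plTL",(133,80),.07),("plTR",(322,85),.07),("plBL",(110,455),.07),("plBR",(300,462),.07),("slot top",(226,120),.07)]:
    print(n,plane(T,c(*p),z).round(4))
tg=c(163,375); sg=(165+(307.5)/5-.5,195+(119.5)/5-.5)
X=tri(T,tg,S,sg); print("tri",X, proj(T,X)-tg, proj(S,X)-sg)
print("plane",plane(T,tg,.14),plane(S,sg,.14))
X0=plane(S,sg,.14)
```

```text
line 0.07548306 -0.9971471 175.55823 193.0
axis [ 0.47533885 -0.029662    0.07      ] [ 0.52717082 -0.03251053  0.07      ] -3.145641726187615
footBL [0.4154 0.0191 0.008 ]
footBR [ 0.4094 -0.0735  0.008 ]
footTR [ 0.564  -0.0803  0.008 ]
plTL [ 5.559e-01 -2.000e-04  7.000e-02]
plTR [ 0.5541 -0.0682  0.07  ]
plBL [0.4211 0.0046 0.07  ]
plBR [ 0.4184 -0.0624  0.07  ]
slot top [ 0.5413 -0.0339  0.07  ]
tri [ 0.44501549 -0.02699041  0.13832146] [0.06733309 0.12785985] [-0.14485512 -0.01677636]
plane [ 0.44516544 -0.02718355  0.14      ] [ 0.4430964  -0.02444303  0.14      ]
```

The two views agree: the grip centre is at about (0.445, -0.027, 0.139) and the slot runs at about -2.8°. That puts home at about (0.535, -0.031). I'll approach high with the jaws across the slot, which needs a turn of about +19° about tool z.

```bash
python3 -m crank '[{"grip":0,"offset":[30,-34,0],"angular":[0,0,2]},{"grip":0,"offset":[60,-68,0],"angular":[0,0,4]},{"grip":0,"offset":[90,-102,0],"angular":[0,0,6]},{"grip":0,"offset":[120,-136,0],"angular":[0,0,8]},{"grip":0,"offset":[150,-170,0],"angular":[0,0,10]},{"grip":0,"offset":[180,-204,0],"angular":[0,0,12]},{"grip":0,"offset":[210,-238,0],"angular":[0,0,14]},{"grip":0,"offset":[240,-272,0],"angular":[0,0,16]},{"grip":0,"offset":[270,-306,0],"angular":[0,0,18]},{"grip":0,"offset":[300,-340,0],"angular":[0,0,19.2]}]' 40
cat >> h.py <<'E'
from scipy.spatial.transform import Rotation as Ro
def go(target):
    from station import manip
    s=manip.sense(); R=Ro.from_quat(s["tool_rot"]).as_matrix()
    print("tcp",s["tcp_pos"].round(4),"tool x yaw",np.degrees(np.arctan2(R[1,0],R[0,0])).round(2),"z",R[:,2].round(4),"F",s["force"].round(1),"gap",round(s["finger_gap"],3),"t",s["t"])
    print("offset mm",(R.T@(np.array(target)-s["tcp_pos"])*1000).round(1))
E
python3 -c "
from h import *
go([.445,-.027,.231])"
```

```text
t: 1.15
tcp_pos: [0.3686, -0.1871, 0.2314]
tool_rot: [1.0, -0.025, 0.0, 0.0]
force: [1.1, 0.3, 0.3]
finger_gap: 1.0
tcp [ 0.3686 -0.1871  0.2314] tool x yaw -2.92 z [ 2.e-04 -1.e-04 -1.e+00] F [1.1 0.3 0.3] gap 1.0 t 1.15
offset mm [  68.2 -163.8    0.4]
```

```bash
python3 -m crank '[{"grip":0,"offset":[17,-41,0],"angular":[0,0,0]},{"grip":0,"offset":[34,-82,0],"angular":[0,0,0]},{"grip":0,"offset":[51,-123,0],"angular":[0,0,0]},{"grip":0,"offset":[68,-164,0],"angular":[0,0,0]},{"grip":0,"offset":[68,-164,0],"angular":[0,0,0]},{"grip":0,"offset":[68,-164,0],"angular":[0,0,0]}]'
python3 - <<'E'
from h import *
go([.445,-.027,.121])
from station import vision
for n in ["wrist","top","side"]:
    s=vision.snapshot(n); cv2.imwrite(f"pics/{n}1.png",s["pixels"][:,:,::-1]); np.savez(n+"1.npz",**s)
E
```

```text
t: 1.75
tcp_pos: [0.444, -0.0275, 0.2311]
tool_rot: [1.0, -0.023, -0.0, 0.0]
force: [0.2, 0.1, -0.0]
finger_gap: 0.997
tcp [ 0.444  -0.0275  0.2311] tool x yaw -2.63 z [-7.e-04 -3.e-04 -1.e+00] F [ 0.2  0.1 -0. ] gap 0.997 t 1.75
offset mm [  1.   -0.6 110.1]
```

View pics/wrist1.png

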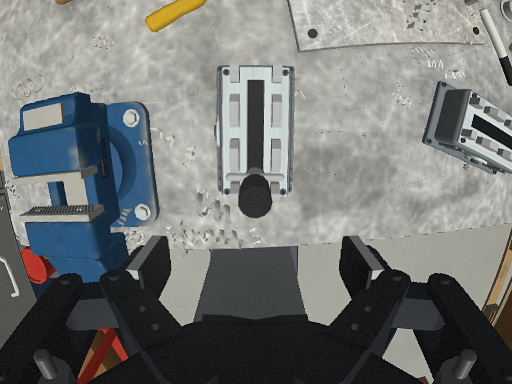

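View pics/side1.png

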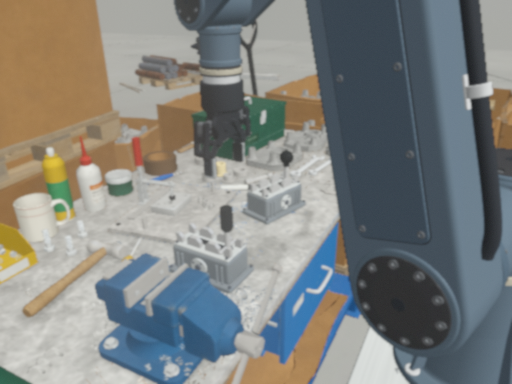

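In the wrist view the grip is at (255,195), midway between the fingers (about 167 and 342), and the slot runs straight up the image. I'll check this numerically with the fisheye model.

```bash
cat >> h.py <<'E'
def fplane(s,uv,z):
    K=s["intrinsics"]; a=np.array([uv[0]-K[0,2],uv[1]-K[1,2]]); r=np.hypot(*a); th=r/K[0,0]
    d=np.array([*(a/r*np.sin(th)),np.cos(th)]) if r>0 else np.array([0,0,1.])
    d=s["R"].T@d; c=-s["R"].T@s["t"]; return c+d*(z-c[2])/d[2]
E
python3 - <<'E'
from h import *
W=dict(np.load("wrist1.npz"))
c=W["pixels"][50:250,190:320,::-1]; cv2.imwrite("pics/wc.png",cv2.resize(c,None,fx=3,fy=3,interpolation=cv2.INTER_CUBIC))
g=W["pixels"].max(2)
for v in [85,100,115,130,145,160]:
    r=g[v,240:275]; w=np.clip(80-r.astype(float),0,None); u=(w*np.arange(240,275)).sum()/w.sum(); print("slot",v,u,fplane(W,(u,v),.07).round(4))
for v in [185,190,195,200,205,210]:
    i=np.where(g[v,235:280]<60)[0]+235; print("grip",v,i.min(),i.max(),fplane(W,((i.min()+i.max())/2,v),.15).round(4))
E
```

```text
slot 85 254.97340425531914 [ 0.5386 -0.0332  0.07  ]
slot 100 255.09921671018276 [ 0.5232 -0.0326  0.07  ]
slot 115 255.35626535626537 [ 0.5079 -0.0322  0.07  ]
slot 130 254.89303482587064 [ 0.4925 -0.031   0.07  ]
slot 145 255.72297297297297 [ 0.4771 -0.0312  0.07  ]
slot 160 255.17857142857142 [ 0.4615 -0.0299  0.07  ]
grip 185 242 268 [ 0.4547 -0.0293  0.15  ]
grip 190 240 269 [ 0.4507 -0.0287  0.15  ]
grip 195 239 270 [ 0.4467 -0.0285  0.15  ]
grip 200 239 271 [ 0.4426 -0.0287  0.15  ]
grip 205 239 270 [ 0.4384 -0.0281  0.15  ]
grip 210 241 268 [ 0.4343 -0.0279  0.15  ]
```

View pics/wc.png

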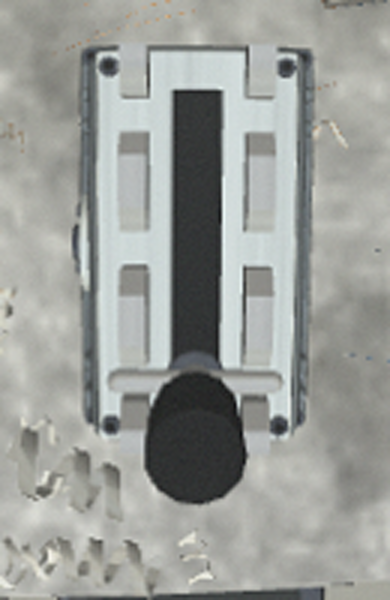

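```bash
python3 -m crank '[{"grip":0,"offset":[1,0.5,35],"angular":[0,0,0]},{"grip":0,"offset":[1,0.5,65],"angular":[0,0,0]},{"grip":0,"offset":[1,0.5,90],"angular":[0,0,0]},{"grip":0,"offset":[1,0.5,110],"angular":[0,0,0]},{"grip":0,"offset":[1,0.5,110],"angular":[0,0,0]},{"grip":0,"offset":[1,0.5,110],"angular":[0,0,0]}]'
python3 - <<'E'
from h import *
go([.445,-.028,.121])
from station import vision
s=vision.snapshot("wrist"); cv2.imwrite("pics/wrist2.png",s["pixels"][:,:,::-1])
E
```

```text
t: 2.5
tcp_pos: [0.445, -0.0301, 0.1214]
tool_rot: [1.0, -0.026, -0.0, -0.0]
force: [0.1, 0.1, 0.2]
finger_gap: 1.002
tcp [ 0.445  -0.0301  0.1214] tool x yaw -2.96 z [-7.e-04  2.e-04 -1.e+00] F [0.1 0.1 0.2] gap 1.002 t 2.5
offset mm [-0.1 -2.1  0.4]
```

View pics/wrist2.png

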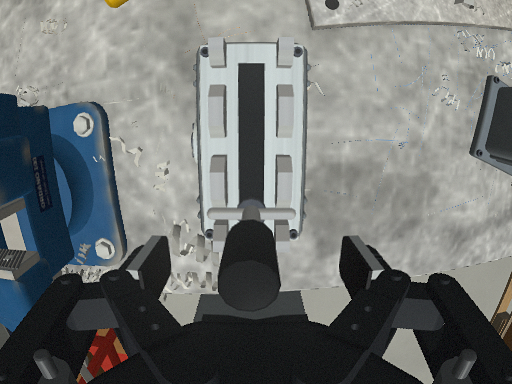

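The wrist view shows the grip between columns 218 and 280, so its middle is at 249 while the fingers' middle is 254.6. It sits about 2 mm toward world +y, which matches the TCP reading. I'll correct by -2 mm in tool y and then close.

```bash
python3 -m crank '[{"grip":0,"offset":[0,-2,0],"angular":[0,0,0]},{"grip":0,"offset":[0,-2,0],"angular":[0,0,0]},{"grip":0.4,"offset":[0,-2,0],"angular":[0,0,0]},{"grip":0.9,"offset":[0,-2,0],"angular":[0,0,0]},{"grip":0.9,"offset":[0,-2,0],"angular":[0,0,0]},{"grip":0.9,"offset":[0,-2,0],"angular":[0,0,0]},{"grip":0.9,"offset":[0,-2,0],"angular":[0,0,0]},{"grip":0.9,"offset":[0,-2,0],"angular":[0,0,0]}]' 40
python3 - <<'E'
from h import *
go([.445,-.028,.121])
from station import vision
s=vision.snapshot("wrist"); cv2.imwrite("pics/wrist3.png",s["pixels"][:,:,::-1])
E
```

```text
t: 3.35
tcp_pos: [0.4454, -0.0272, 0.1215]
tool_rot: [1.0, -0.024, 0.0, 0.0]
force: [-0.4, -2.1, 3.9]
finger_gap: 0.292
tcp [ 0.4454 -0.0272  0.1215] tool x yaw -2.81 z [ 3.e-04 -5.e-04 -1.e+00] F [-0.4 -2.1  3.9] gap 0.292 t 3.35
offset mm [-0.4  0.8  0.5]
```

View pics/wrist3.png

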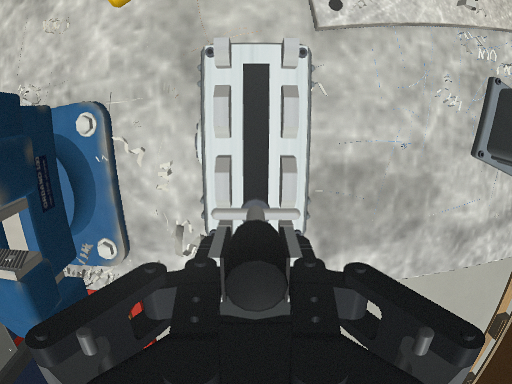

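The fingers hold the grip at columns 222–288, the opening is about 25 mm and the wrist forces are small. Now I'll lift 30 mm.

```bash
python3 -m crank '[{"grip":0.9,"offset":[0,0,-6],"angular":[0,0,0]},{"grip":0.9,"offset":[0,0,-12],"angular":[0,0,0]},{"grip":0.9,"offset":[0,0,-18],"angular":[0,0,0]},{"grip":0.9,"offset":[0,0,-24],"angular":[0,0,0]},{"grip":0.9,"offset":[0,0,-30],"angular":[0,0,0]},{"grip":0.9,"offset":[0,0,-30],"angular":[0,0,0]},{"grip":0.9,"offset":[0,0,-30],"angular":[0,0,0]}]'
python3 - <<'E'
from h import *
go([.535,-.0315,.151])
from station import vision
for n in ["wrist","side"]:
    s=vision.snapshot(n); cv2.imwrite(f"pics/{n}4.png",s["pixels"][:,:,::-1])
E
```

```text
t: 4.1
tcp_pos: [0.4452, -0.027, 0.1515]
tool_rot: [1.0, -0.025, 0.0, 0.0]
force: [-0.1, -3.0, -5.5]
finger_gap: 0.29
tcp [ 0.4452 -0.027   0.1515] tool x yaw -2.81 z [ 2.e-04 -3.e-04 -1.e+00] F [-0.1 -3.  -5.5] gap 0.29 t 4.1
offset mm [89.9  0.1  0.5]
```

View pics/wrist4.png

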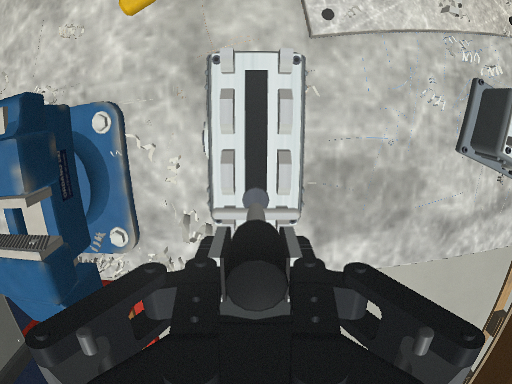

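View pics/side4.png

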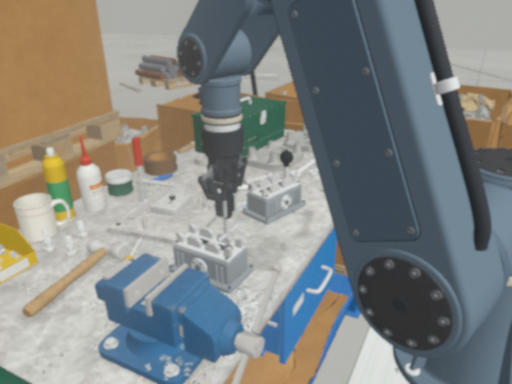

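The lever has risen with the gripper: the spring pulls at 5.5 N and the cross pin shows above the rails at about (256,213). Next I'll carry it along the slot in two stages and check the side force between them.

```bash
python3 -m crank '[{"grip":0.9,"offset":[6,0,0],"angular":[0,0,0]},{"grip":0.9,"offset":[14,0,0],"angular":[0,0,0]},{"grip":0.9,"offset":[22,0,0],"angular":[0,0,0]},{"grip":0.9,"offset":[30,0,0],"angular":[0,0,0]},{"grip":0.9,"offset":[38,0,0],"angular":[0,0,0]},{"grip":0.9,"offset":[45,0,0],"angular":[0,0,0]},{"grip":0.9,"offset":[45,0,0],"angular":[0,0,0]}]'
python3 -c "
from h import *
go([.535,-.0315,.151])"
```

```text
t: 4.9
tcp_pos: [0.4921, -0.0294, 0.1513]
tool_rot: [1.0, -0.025, 0.001, 0.0]
force: [1.0, -4.7, -5.2]
finger_gap: 0.295
tcp [ 0.4921 -0.0294  0.1513] tool x yaw -2.83 z [ 2.4e-03 -3.0e-04 -1.0e+00] F [ 1.  -4.7 -5.2] gap 0.295 t 4.9
offset mm [43.  -0.1  0.4]
```

```bash
python3 -m crank '[{"grip":0.9,"offset":[6,0.3,0],"angular":[0,0,0]},{"grip":0.9,"offset":[14,0.5,0],"angular":[0,0,0]},{"grip":0.9,"offset":[22,0.5,0],"angular":[0,0,0]},{"grip":0.9,"offset":[30,0.5,0],"angular":[0,0,0]},{"grip":0.9,"offset":[36,0.5,0],"angular":[0,0,0]},{"grip":0.9,"offset":[41,0.5,0],"angular":[0,0,0]},{"grip":0.9,"offset":[41,0.5,0],"angular":[0,0,0]},{"grip":0.9,"offset":[41,0.5,0],"angular":[0,0,0]}]'
python3 - <<'E'
from h import *
go([.535,-.0315,.151])
from station import vision
for n in ["wrist","side"]:
    s=vision.snapshot(n); cv2.imwrite(f"pics/{n}5.png",s["pixels"][:,:,::-1])
E
```

```text
t: 5.7
tcp_pos: [0.5323, -0.0317, 0.1515]
tool_rot: [1.0, -0.025, 0.001, 0.0]
force: [0.6, -2.7, -6.3]
finger_gap: 0.296
tcp [ 0.5323 -0.0317  0.1515] tool x yaw -2.84 z [ 2.6e-03 -1.0e-04 -1.0e+00] F [ 0.6 -2.7 -6.3] gap 0.296 t 5.7
offset mm [ 2.7 -0.3  0.5]
```

View pics/wrist5.png

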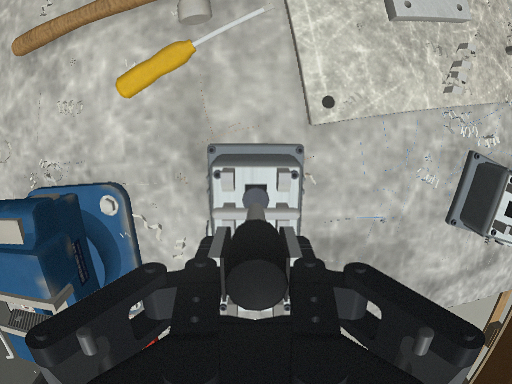

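View pics/side5.png

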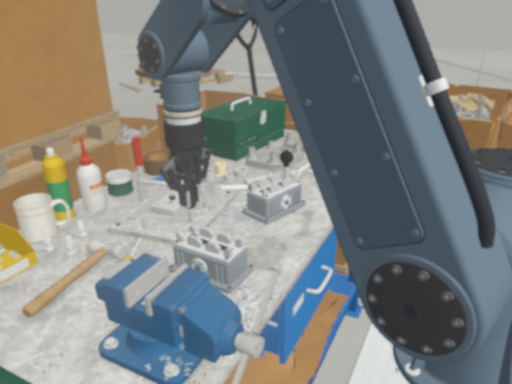

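The lever has come along about 87 mm, its position in the grip is unchanged, and it hasn't hit the slot end. I'll lower it into the notch.

```bash
python3 -m crank '[{"grip":0.9,"offset":[1.5,0.2,5],"angular":[0,0,0]},{"grip":0.9,"offset":[1.5,0.2,10],"angular":[0,0,0]},{"grip":0.9,"offset":[1.5,0.2,15],"angular":[0,0,0]},{"grip":0.9,"offset":[1.5,0.2,20],"angular":[0,0,0]},{"grip":0.9,"offset":[1.5,0.2,25],"angular":[0,0,0]},{"grip":0.9,"offset":[1.5,0.2,29],"angular":[0,0,0]},{"grip":0.9,"offset":[1.5,0.2,29],"angular":[0,0,0]},{"grip":0.9,"offset":[1.5,0.2,29],"angular":[0,0,0]}]'
python3 -c "
from h import *
go([.535,-.0315,.121])"
```

```text
t: 6.6
tcp_pos: [0.533, -0.0319, 0.1221]
tool_rot: [1.0, -0.025, 0.0, -0.0]
force: [1.3, -1.7, -5.6]
finger_gap: 0.293
tcp [ 0.533  -0.0319  0.1221] tool x yaw -2.83 z [ 6.e-04  1.e-04 -1.e+00] F [ 1.3 -1.7 -5.6] gap 0.293 t 6.6
offset mm [ 2.  -0.5  1.1]
```

```bash
python3 -m crank '[{"grip":0.9,"offset":[0,0,1],"angular":[0,0,0]},{"grip":0.6,"offset":[0,0,1],"angular":[0,0,0]},{"grip":0.3,"offset":[0,0,1],"angular":[0,0,0]},{"grip":0,"offset":[0,0,1],"angular":[0,0,0]},{"grip":0,"offset":[0,0,1],"angular":[0,0,0]},{"grip":0,"offset":[0,0,1],"angular":[0,0,0]},{"grip":0,"offset":[0,0,1],"angular":[0,0,0]},{"grip":0,"offset":[0,0,1],"angular":[0,0,0]}]'
python3 - <<'E'
from h import *
go([.535,-.0315,.121])
from station import vision
for n in ["wrist","side"]:
    s=vision.snapshot(n); cv2.imwrite(f"pics/{n}6.png",s["pixels"][:,:,::-1])
E
```

```text
t: 7.4
tcp_pos: [0.5326, -0.0319, 0.1213]
tool_rot: [1.0, -0.025, -0.0, -0.0]
force: [-0.6, -0.1, 0.2]
finger_gap: 0.999
tcp [ 0.5326 -0.0319  0.1213] tool x yaw -2.83 z [-0.  0. -1.] F [-0.6 -0.1  0.2] gap 0.999 t 7.4
offset mm [ 2.3 -0.6  0.3]
```

View pics/wrist6.png

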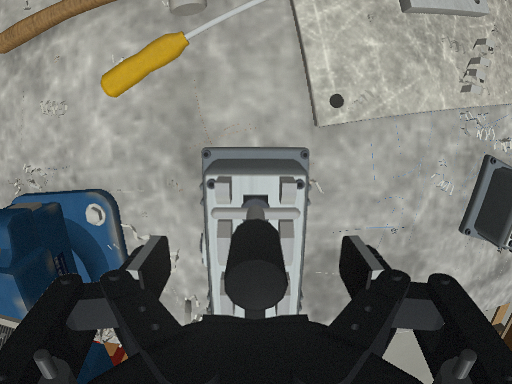

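The jaws are open and free of the grip, which spans columns 225–287. The pin lies across the rails at about (256,212). I'll retreat straight up and check from the top and side cameras.

```bash
python3 -m crank '[{"grip":0,"offset":[0,0,-20],"angular":[0,0,0]},{"grip":0,"offset":[0,0,-50],"angular":[0,0,0]},{"grip":0,"offset":[0,0,-90],"angular":[0,0,0]},{"grip":0,"offset":[-40,0,-120],"angular":[0,0,0]},{"grip":0,"offset":[-80,0,-140],"angular":[0,0,0]},{"grip":0,"offset":[-110,0,-150],"angular":[0,0,0]},{"grip":0,"offset":[-110,0,-150],"angular":[0,0,0]},{"grip":0,"offset":[-110,0,-150],"angular":[0,0,0]}]'
python3 - <<'E'
from h import *
go([.535,-.0315,.121])
from station import vision
D={}
for n in ["wrist","side","top"]:
    s=vision.snapshot(n); D[n]=s; cv2.imwrite(f"pics/{n}7.png",s["pixels"][:,:,::-1]); np.savez(n+"7.npz",**s)
def crop(s,x0,x1,y0,y1,n,k):
    c=s["pixels"][y0:y1,x0:x1,::-1]; cv2.imwrite(n,cv2.resize(c,None,fx=k,fy=k,interpolation=cv2.INTER_CUBIC))
crop(D["side"],165,265,195,300,"pics/sc7.png",5); crop(D["wrist"],190,320,50,250,"pics/wc7.png",3)
E
```

```text
t: 8.3
tcp_pos: [0.423, -0.0267, 0.2719]
tool_rot: [1.0, -0.025, 0.001, 0.0]
force: [2.2, 0.2, 0.4]
finger_gap: 0.999
tcp [ 0.423  -0.0267  0.2719] tool x yaw -2.85 z [ 2.2e-03 -6.0e-04 -1.0e+00] F [2.2 0.2 0.4] gap 0.999 t 8.3
offset mm [111.8  -0.8 151.1]
```

View pics/sc7.png

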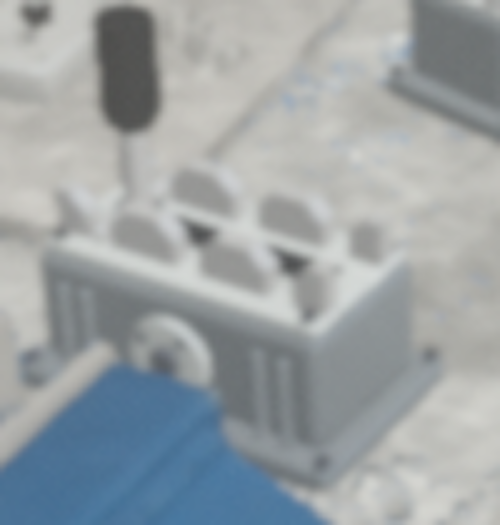

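View pics/top7.png

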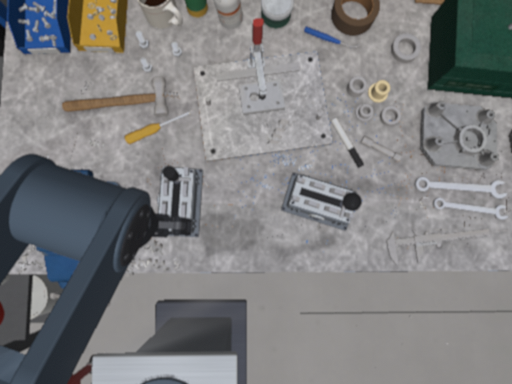

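View pics/wrist7.png

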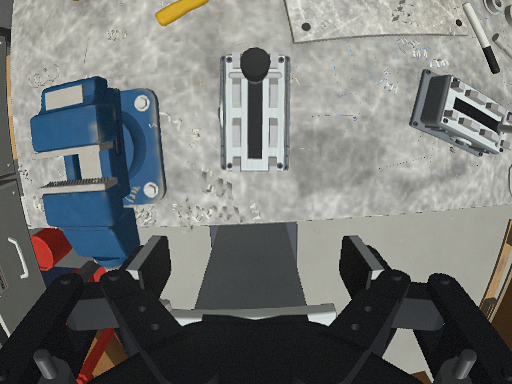

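The side crop shows the grip at (129,69), above the far notch. In the top view it is at about (170,173), and the ball is still at (352,201). I'll triangulate its height.

Run:
```python
from h import *
T=dict(np.load("top7.npz"));S=dict(np.load("side7.npz"));T0=dict(np.load("top0.npz"))
c=T["pixels"][155:200,150:195,::-1]; cv2.imwrite("pics/tc7.png",cv2.resize(c,None,fx=10,fy=10,interpolation=cv2.INTER_CUBIC))
sg=(165+129.5/5-.5,195+69.5/5-.5)
for tg in [(169.5,173),(170,173.5),(170.5,174)]:
    X=tri(T,tg,S,sg); print(tg,X.round(4))
print(plane(S,sg,.14), "expected side px if home",proj(S,[.535,-.0315,.14]),"if 18 up",proj(S,[.535,-.0315,.158]),"seen",sg)
# vertical offset of grip relative to the start picture: top row in side image of dark
for s,n in ((T0,0),(T,7)):
    m=(s["pixels"][185:215,335:370].max(2)<50).astype(np.uint8); M=cv2.moments(m,True); print("ball",n,M["m10"]/M["m00"]+335,M["m01"]/M["m00"]+185)
```

```text
(169.5, 173) [ 0.5324 -0.0308  0.1387]
(170, 173.5) [ 0.532  -0.0314  0.1384]
(170.5, 174) [ 0.5317 -0.032   0.1381]
[ 0.52993299 -0.02893042  0.14      ] expected side px if home [189.07817364 207.37926307] if 18 up [188.4015284  199.48264119] seen (190.4, 208.4)
ball 0 350.3771186440678 201.04661016949152
ball 7 350.4594594594595 200.95945945945945
```

View pics/tc7.png

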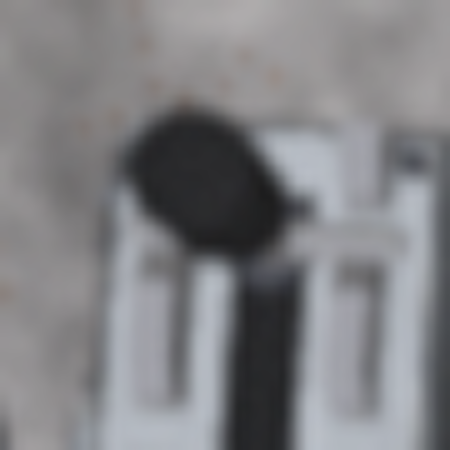

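```bash
python3 -c "
from station import manip
print(manip.sign_off(), manip.sense()['t'])"
```

```text
the job is handed in; nothing more can be done
the job is handed in; nothing more can be done
```

The cylindrical-grip lever is now down in the far notch, and I handed the job in at about 8.5 s of the 29 s allowed. I gripped it with the jaws across the slot, lifted it 30 mm, carried it about 88 mm, lowered it, opened the gripper and backed away.

**Last checks:**
- **Position:** the top and side cameras put the grip at about (0.532, -0.031, 0.138) m. That is 87 mm along the slot from the start. The height matches the 0.138 m I measured when it was home at the start, so it is seated and not resting on a rail.
- **Shortfall:** the measured travel is 2–3 mm less than the nominal 90 mm, which is within the 10 mm tolerance. Camera calibration is only good to about 2 mm, so I could not resolve it further. Using the side view alone at a fixed height puts it about 5 mm short.
- **Ball-knob lever:** it moved less than 0.1 pixel in the top view.
- **Forces:** wrist force readings at the end of each move were at most about 7 N. After I backed away the gripper was clear of everything, though the force reading still showed about 2 N.

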